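# Hold the hidden bolt head while the nut is run on

### The job

A slow motor keeps turning the nut in front of the steel bracket, but the bolt just turns with it. First slide the low white jar that crowds the bracket along the bench, standing upright and never lifted, until it stands wholly inside the marked circle; then reach down into the narrow gap behind the bracket's plate, grip the hidden hexagonal bolt head between the fingers and hold it from turning until the nut has run at least half a turn along the bolt. Do not shift the conical flask or the tall white bottle, and finish while still gripping the head and keeping it from turning.

Things in the scene. Friction and masses are not known exactly. Their poses are not given: they have to be found in the camera images.
- bracket: Fixed steel bracket: two upright plates, each 8 thick, 48 wide, top 68 mm above the bench, on an 8 mm thick base strip. Origin on the bench under the middle of the near plate; x crosses the gap, parallel to the bolt; y runs along the plates' width; z up. Near plate x -4 to 4, gap x 4 to 48 (open above and at both y ends), far plate x 48 to 56 mm. Place and yaw vary.
- nut_face (a point): Centre of the nut, on the bolt axis at bracket x -12 mm, z 45. It is turned by a motor and gearbox fixed to the bracket on its -x side: x -206 to -50 mm, 46 mm wide, up to 68 mm high, base strip ending at x -234. The turning socket (radius 16) and nut lie between gearbox and near plate.
- head: Plain steel hexagonal bolt head in the gap: 24 mm across flats, 27.7 across corners, 18 long. Origin at its centre, at bracket x 23, y 0, 45 mm above the bench (23 mm below the plates' top); its x is the bolt's axis. It turns with the nut about that axis, about 0.6 rad/s, until held (0.05 N m). Fingers closing along the bracket's y settle on two flats.
- bolt (a joint): How far the nut has run along the bolt's thread: turn of nut relative to bolt, rad; 0 at first. It stays still while bolt and nut turn together and grows by about 0.55 rad/s while the head is held; half a turn is 3.14.
- jar: Low white plastic screw-top jar, loose, 76 mm diameter (straight wall up to 37 mm, lid 72 mm wide), 55 mm high, about 0.25 to 0.5 kg. Origin at the centre of its underside. It starts beside the gap, 90 to 105 mm to the bracket's +y of the bolt.
- mark: Circle marked flat on the bench by a thin dark line, inside diameter 120 mm; origin at its centre, on the bench. It lies beyond the jar as seen from the robot, 0.1 to 0.16 m from it, roughly along the bracket's +x.
- flask: Conical glass flask, 82 mm wide at its foot, 120 mm high, standing on the other (-y) side of the bracket; origin at the centre of its underside. To be left alone.
- washbottle: Tall white plastic bottle, 60 mm diameter, 150 mm high, to the bracket's +y side past the jar; origin at the centre of its underside. To be left alone.

How it is judged:
On the way, in this order (a step that is already met when the one before it is completed fails the run):
1. the jar stands inside the marked circle, at rest (horizontal distance between jar and mark below 0.022 m and linear speed of jar below 0.02 m/s), for 0.3 s.
2. the bolt head is gripped and kept from turning while the nut turns (contact force between the fingers and head above 3 N and velocity of joint bolt above 0.35 rad/s and distance between the grasp point and head below 0.028 m), for 0.3 s.
At the end, for the whole second after the job is handed in: The fingers grip the bolt head with more than 3 N, grasp point within 28 mm of its centre; the nut turns on the held bolt (faster than 0.35 rad/s) and has run on by more than 3.14 rad; the jar stands upright (within 0.1 rad) inside the circle, its centre within 22 mm of the circle's (all of step 2 and value of joint bolt above 3.14 rad and horizontal distance between jar and mark below 0.022 m and angle between jar's own z axis and vertical below 0.1 rad); the arm keeps its last pose, push and grip.
It fails at once if the jar is lifted off the bench or tipped (height (world z) of jar above 0.02 m or angle between jar's own z axis and vertical above 0.4 rad).
It fails at once if the flask or the tall bottle is shifted (distance of any of flask, washbottle from where it was at the start of the episode above 0.03 m).
It also fails if it takes over 56 s, if anything falls off the work surface, if the arm or the gripper's body presses on something with over 40 N, if the wrist force passes 120 N, or if a joint passes its speed limit or range.

### The arm

A 6-joint arm with a two-finger parallel gripper is mounted at the origin on the work surface. World frame = base frame: x ahead of the robot, y to its left, z up, the work surface at z = 0. Lengths are in m, angles in rad, forces in N, time in s.
With the tool pointing down it reaches from about 0.325 to 1 m from the base axis. Payload 5.1 kg.
Tool frame: the origin (TCP) lies on the centre line of the jaws, within the pads' length; the fingertips stand robot.tip_extent ahead of it and the grasp point (between the pads) lies 6 mm ahead of it (robot.tip_extent is the distance from the TCP to the fingertips, in m); z points along the fingers, y is the line along which they close (so a half turn about z gives the same grasp; the last joint's range is limited). The gripper opens to 85 mm and grips with 20 to 120 N. Pads are 22 mm wide; open, the fingers measure 114 mm over their backs; the gripper's body (76 mm by 85 mm) begins 54 mm behind the grasp point. The pads swing forward as they close: fully open they stand 13 mm farther back than shut.
Start: joints at [-0.083, 0.124, 1.65, -0, 1.367, -0.083], TCP at [0.65, -0, 0.222] pointing down, gripper open.
Joint ranges: [-2.61, 2.61], [-1.02, 2.33], [0.03, 2.71], [-1.35, 4.49], [0.32, 2.68], [-2.91, 2.91]. Speed limits (rad/s): [2.57, 2.57, 3.14, 3.14, 3.14, 3.14].

### API

Orientations are given as [roll, pitch, yaw] about the fixed x, y, z axes, in that order (R = Rz(yaw) Ry(pitch) Rx(roll)).
In Python, from rig import sense, vision, finish_job, robot gives the robot as it stands.
- The arm moves only by the shell command python3 -m pendant 'ROWS'. ROWS is JSON, a list of rows, each an object with "grip": the opening, from 0 (shut) to 1 (fully open); "dp": the shift along the tool's x, y, z scaled (see below), a list of three; "turn": the turn about the tool's z scaled (see below). A call has exactly 8 rows; each row is the pose to reach, as a shift and turn from the pose commanded when the call began, along the tool's axes at that moment; what a row does not reach only later rows make up. The controller multiplies each number of a shift by 0.25 m and each number of a turn by 0.5 rad. A row lasts 1/8 s, in which the tool goes at most 62.5 mm and 10.7 degrees, less where a joint would pass 70% of its speed; a pose out of reach is approached as far as the arm can. A call with a number of a shift or a turn outside -1 to 1 is refused whole. A call with a gripper value outside its range is refused whole. The fingers move at their own pace and stop on an object; the grip force is fixed at half the most. Time passes only in rows, so rows that repeat a pose let the fingers close, or fill a call up. It gives the time, the measured TCP pose, the force, the opening and the grip force at its end, in the units of the state.
- sense(): the state, without advancing time (a new reading comes with each control period).
- vision.get_image(name): name is "scene" or "side" or "wrist"; returns (picture, depth): 400x640x3 uint8, red, green, blue; 400x640 float32, m along the optical axis (not along the pixel's ray), 0 where there is no reading.
- vision.camera_params(name): a dict with "fov_y" (degrees; the focal length in pixels is half the picture's height over the tangent of half this angle, whatever the lens; pixels are square), "cx", "cy" (the principal point, pixels), "eye" and "rotation" of the camera in the world. Camera axes: x right, y down, z forward; pixel columns grow to the right and rows downward; lengths in m; the calibration is good to about 2 mm. The wrist camera is an equidistant fisheye: a pixel r from the principal point sees the ray r / f radians off the axis. A picture is of the moment at which its call begins: read the wrist's pose just before it. camera_params takes no time and is no camera call; for the wrist camera it gives the pose at the moment of the call.
- finish_job(): hands the job in; it is judged then, once.
The state is a dict: "time_s": time; "joint_pos": joint angles; "qvel": joint speeds; "tau": joint torques, N m; "tool_pos": TCP position; "tcp_rot": TCP orientation; "ft_force": force on the tool from outside, world axes, zero at the start; "ft_torque": the same for the moment, N m; "grip_width": finger opening in m; "grasp_force": force on a finger pad.
Only numpy, scipy, OpenCV 4.12 (cv2) and the standard library are available. Lean on these libraries where they do the work, as an engineer would, in place of code of your own. Each camera call takes 0.05 s, during which the arm holds its last target. There are 200 camera calls.

## Working session

There is one attempt and no reset: what is moved stays moved. The work goes in short steps, Python scripts to look and compute and a shell command to move; the robot and the scene stay as the last step left them, time stands still between calls to the robot, and variables do not carry over. Pictures are saved under pics/ and viewed, at most 10 in all, crops included, and the job is handed in when it is done.

```bash
ls; mkdir -p pics
python3 - <<'E'
from rig import sense, vision, robot
import cv2,numpy as np
print(robot.tip_extent); s=sense(); print(s)
for n in ("scene","side"):
    p,d=vision.get_image(n); cv2.imwrite(f"pics/{n}0.png",p[:,:,::-1]); np.savez(f"{n}0.npz",p=p,d=d); c=vision.camera_params(n); print(n,c)
E
```

```text
pics
0.025
{'time_s': 0.0, 'joint_pos': array([-8.26116940e-02,  1.24517529e-01,  1.65168325e+00, -1.99174592e-05,
        1.36751602e+00, -8.25803682e-02]), 'qvel': array([-9.84574597e-04, -7.78991028e-05, -1.33786693e-03,  5.16560342e-04,
       -1.99827106e-03, -3.24083848e-04]), 'tau': array([ 3.96925461e-04, -4.23608243e+01, -3.65454090e+01,  2.94756808e-05,
        6.89593100e-03,  2.82237529e-06]), 'tool_pos': array([6.49360722e-01, 1.06908702e-05, 2.20839541e-01]), 'tcp_rot': array([-3.13947414e+00, -1.55781207e-04,  1.57076888e+00]), 'ft_force': array([-0.4053159 ,  0.17837176,  1.09445951]), 'ft_torque': array([-0.02423625,  0.03815948, -0.0067154 ]), 'grasp_force': 0.0, 'grip_width': 0.08570825932324798}
scene {'fov_y': 50.394769812582645, 'cx': 322.26216538912297, 'cy': 196.5787176621052, 'eye': array([ 0.84309623, -0.55355551,  0.61325663]), 'rotation': array([-2.27534463e+00, -3.50463147e-05,  4.56971539e-01])}
side {'fov_y': 50.59070355414471, 'cx': 324.40343414710514, 'cy': 193.3081528255934, 'eye': array([ 0.45142639, -0.67913365,  0.62975159]), 'rotation': array([-2.25374719, -0.01155706, -0.11210067])}
```

View pics/scene0.png

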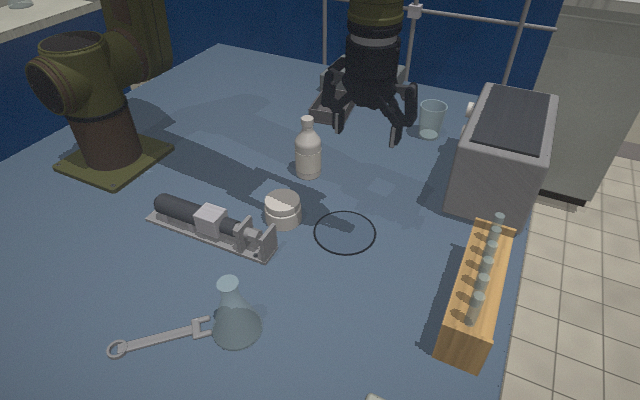

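View pics/side0.png

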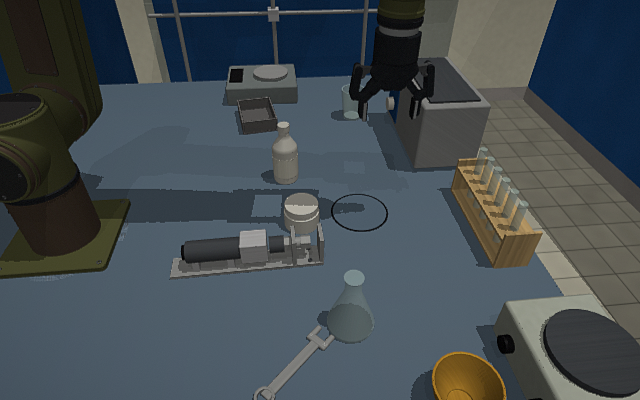

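The scene view shows the jar at (283,210), the circle centred near (345,232), the bracket's plates at (242,235) and (267,243), the flask at (236,320) and the bottle at (308,155). In the side view the jar is at (301,212), the circle at (360,212) and the plates at (293,245) and (319,243).

```bash
cat > h.py <<'E'
import numpy as np,cv2
from scipy.spatial.transform import Rotation as R
from rig import sense, vision
def cam(n):
    c=vision.camera_params(n); f=200/np.tan(np.radians(c['fov_y']/2))
    return c,f,R.from_euler('xyz',c['rotation']).as_matrix()
def cloud(n,d):
    c,f,M=cam(n); v,u=np.mgrid[:400,:640]
    return np.stack([(u-c['cx'])/f*d,(v-c['cy'])/f*d,d],-1)@M.T+c['eye']
def plane(n,uv,z):
    c,f,M=cam(n); uv=np.atleast_2d(uv).astype(float)
    r=np.c_[(uv[:,0]-c['cx'])/f,(uv[:,1]-c['cy'])/f,np.ones(len(uv))]@M.T
    return c['eye']+r*((z-c['eye'][2])/r[:,2])[:,None]
E
python3 - <<'E'
from h import *
B={'scene':dict(circ=(310,207,380,258),jar=(258,185,305,232),br=(228,212,282,265),fl=(205,270,265,350),bo=(290,112,325,182)),
   'side':dict(circ=(328,190,392,234),jar=(278,190,325,226),br=(284,222,328,270),fl=(322,265,380,345),bo=(268,120,302,186))}
for n in B:
    z=np.load(n+'0.npz'); p,d=z['p'],z['d']; P=cloud(n,d); g=cv2.cvtColor(p,cv2.COLOR_RGB2GRAY)
    hsv=cv2.cvtColor(p,cv2.COLOR_RGB2HSV)
    def box(k):
        a,b,c,e=B[n][k]; m=np.zeros((400,640),bool); m[b:e,a:c]=1; return m
    m=box('circ')&(g<55); v,u=np.nonzero(m)
    Q=plane(n,np.c_[u,v],0)[:,:2]
    A=np.c_[2*Q,np.ones(len(Q))]; s=np.linalg.lstsq(A,(Q**2).sum(1),rcond=None)[0]
    print(n,'mark',s[:2],'r',np.sqrt(s[2]+s[:2]@s[:2]),len(Q))
    ok=d>0
    for k,lo,hi in(('jar',.050,.062),('bo',.02,.1),('fl',.01,.12)):
        m=box(k)&ok&(P[...,2]>lo)&(P[...,2]<hi); q=P[m]
        if k=='jar': m&=hsv[...,1]<60; q=P[m]
        if len(q): print(n,k,len(q),'mean',q.mean(0),'min',q.min(0),'max',q.max(0))
        if k=='jar':
            (x,y),r=cv2.minEnclosingCircle(q[:,:2].astype(np.float32)); print('  circ',x,y,r)
    m=box('br')&ok&(P[...,2]>.06)&(P[...,2]<.075)&(hsv[...,1]<70); q=P[m]
    print(n,'br',len(q)); 
    v,u=np.nonzero(m); print(np.c_[u,v,np.round(q*1000)].astype(int)[::max(1,len(q)//40)].tolist())
    a,b,c,e=B[n]['br']; a-=40;b-=50;c+=60;e+=20
    cv2.imwrite(f'pics/{n}_crop.png',cv2.resize(p[b:e,a:c,::-1],None,fx=5,fy=5,interpolation=cv2.INTER_CUBIC)); print((a,b,c,e))
E
```

```text
scene mark [0.61300312 0.01531582] r 0.0618487380690952 151
scene jar 706 mean [ 0.48543892 -0.01142569  0.05416368] min [ 0.44780401 -0.10723574  0.05000062] max [0.51935576 0.03103499 0.06133281]
  circ 0.48629653453826904 -0.03810037672519684 0.06945022940635681
scene bo 872 mean [0.4594718  0.15718339 0.05974485] min [0.34558772 0.1250347  0.02008893] max [0.48737313 0.38214836 0.0998988 ]
scene fl 2338 mean [ 0.5598988  -0.27747821  0.05570261] min [ 0.51439162 -0.30577145  0.01000948] max [ 0.58824496 -0.23130792  0.11998704]
scene br 278
[[248, 215, 457, -86, 66], [250, 216, 464, -89, 69], [250, 217, 463, -89, 66], [248, 218, 463, -95, 69], [245, 219, 459, -99, 67], [229, 220, 428, -108, 60], [246, 220, 462, -100, 67], [232, 221, 435, -109, 60], [244, 221, 460, -104, 67], [229, 222, 432, -114, 61], [243, 222, 460, -107, 67], [228, 223, 431, -116, 60], [245, 223, 465, -108, 67], [240, 224, 458, -114, 67], [246, 224, 465, -105, 62], [239, 225, 458, -117, 67], [245, 225, 465, -109, 63], [275, 225, 516, -86, 65], [243, 226, 464, -114, 65], [272, 226, 514, -93, 67], [239, 227, 461,
[... 1882 characters left out ...]
70], [321, 234, 515, -113, 67], [293, 235, 463, -110, 67], [320, 235, 513, -117, 69], [292, 236, 461, -113, 68], [304, 236, 483, -108, 60], [320, 236, 513, -120, 69], [292, 237, 461, -117, 69], [319, 237, 511, -122, 69], [323, 237, 518, -124, 70], [293, 238, 462, -119, 68], [320, 238, 512, -125, 69], [284, 239, 445, -112, 60], [293, 239, 462, -122, 69], [320, 239, 512, -129, 70], [291, 240, 458, -121, 65], [295, 240, 466, -124, 67], [322, 240, 515, -131, 69], [293, 241, 462, -129, 70], [320, 241, 512, -130, 66], [292, 242, 460, -129, 68], [320, 242, 512, -130, 64], [292, 243, 460, -133, 70], [321, 243, 513, -132, 63], [294, 244, 463, -133, 66], [294, 245, 463, -132, 63]]
(244, 172, 388, 290)
```

```bash
python3 -c "
import cv2
a=cv2.imread('pics/scene_crop.png');b=cv2.imread('pics/side_crop.png');print(a.shape,b.shape)
cv2.imwrite('pics/s1.png',a[:600,:770])"
```

```text
(615, 770, 3) (590, 720, 3)
```

View pics/s1.png

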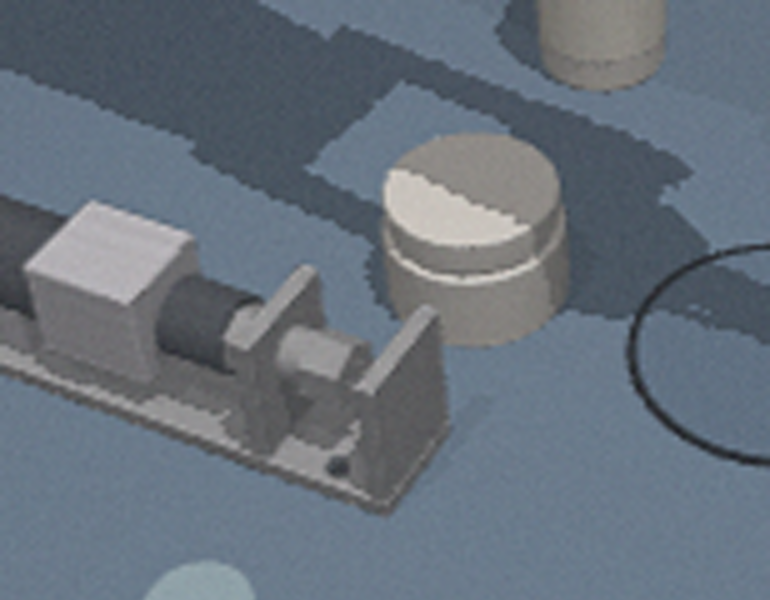

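The crop shows the hex head between the two plates. The jar stands clear of the plates, with the circle to its right. Measured values agree with the given sizes:

| Item | Position (m) | Check |
|---|---|---|
| Jar | (0.484, -0.0065) | top at z 0.055 |
| Mark | (0.614, 0.0165) | radius 0.0615 |
| Plates | x 0.4615 and 0.5135, centre y -0.109, yaw about 0 | tops at z 0.068 |
| Head | (0.4845, -0.1095) | |

Next I'll move above the jar.

```bash
python3 -m pendant '[{"grip":1,"dp":[0,-0.2,0.1],"turn":0},{"grip":1,"dp":[-0.01,-0.4,0.2],"turn":0},{"grip":1,"dp":[-0.02,-0.6,0.3],"turn":0},{"grip":1,"dp":[-0.026,-0.663,0.4],"turn":0},{"grip":1,"dp":[-0.026,-0.663,0.44],"turn":0},{"grip":1,"dp":[-0.026,-0.663,0.44],"turn":0},{"grip":1,"dp":[-0.026,-0.663,0.44],"turn":0},{"grip":1,"dp":[-0.026,-0.663,0.44],"turn":0}]'
python3 - <<'E'
from h import *
print(vision.camera_params('wrist'))
p,d=vision.get_image('wrist'); np.savez('w1.npz',p=p,d=d); cv2.imwrite('pics/w1.png',p[:,:,::-1]); print(sense()['tool_pos'])
E
```

```text
time_s: 1.1
tool_pos: [0.4856, -0.0066, 0.1133]
tcp_rot: [3.14, 0.0, 1.571]
ft_force: [0.1, 0.9, -0.7]
grip_width: 0.0851
grasp_force: 0.0
{'fov_y': 65.70646984690485, 'cx': 321.2687287187701, 'cy': 193.92423913476654, 'eye': array([0.48530228, 0.06543212, 0.26527334]), 'rotation': array([ 2.85636499e+00, -2.06931515e-03,  2.71721671e-04])}
[ 0.48534015 -0.0066221   0.11309056]
```

View pics/w1.png

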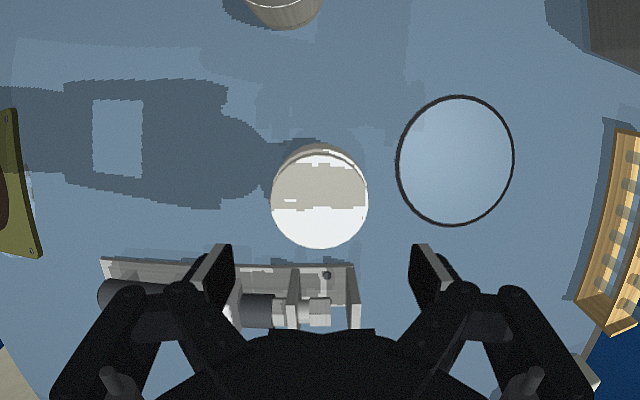

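The wrist view shows the jar lid centred near (319,200), the circle near (456,160) and the plates near columns 295 and 353. I'll cast these rays as a check.

```bash
cat >> h.py <<'E'
def wplane(uv,z,c):
    f=200/np.tan(np.radians(c['fov_y']/2)); M=R.from_euler('xyz',c['rotation']).as_matrix()
    a=np.atleast_2d(uv).astype(float)-[c['cx'],c['cy']]; r=np.hypot(*a.T); t=r/f
    D=np.c_[a*(np.sin(t)/r)[:,None],np.cos(t)]@M.T
    return c['eye']+D*((z-c['eye'][2])/D[:,2])[:,None]
def circfit(Q):
    s=np.linalg.lstsq(np.c_[2*Q,np.ones(len(Q))],(Q**2).sum(1),rcond=None)[0]; return s[:2],np.sqrt(s[2]+s[:2]@s[:2])
E
python3 - <<'E'
from h import *
c=vision.camera_params('wrist'); p=np.load('w1.npz')['p']; g=cv2.cvtColor(p,cv2.COLOR_RGB2GRAY)
m=np.zeros_like(g); m[88:232,390:520]=g[88:232,390:520]<62
v,u=np.nonzero(m); print('mark',circfit(wplane(np.c_[u,v],0,c)[:,:2]))
hs=cv2.cvtColor(p,cv2.COLOR_RGB2HSV); m=np.zeros_like(g); m[130:255,260:380]=(hs[130:255,260:380,1]<50)
v,u=np.nonzero(m); k=[(r,u[v==r].min(),u[v==r].max()) for r in range(205,245,4)]
Q=np.array([(a,r) for r,a,b in k]+[(b,r) for r,a,b in k]); print('jar',circfit(wplane(Q,.055,c)[:,:2]))
E
```

```text
mark (array([0.61444681, 0.01762541]), np.float64(0.062064339864919695))
jar (array([ 0.48371411, -0.00387163]), np.float64(0.03514542975182197))
```

```bash
python3 -m pendant '[{"grip":1,"dp":[0.008,-0.004,0.05],"turn":0},{"grip":1,"dp":[0.008,-0.004,0.12],"turn":0},{"grip":1,"dp":[0.008,-0.004,0.18],"turn":0},{"grip":1,"dp":[0.008,-0.004,0.24],"turn":0},{"grip":1,"dp":[0.008,-0.004,0.3],"turn":0},{"grip":1,"dp":[0.008,-0.004,0.324],"turn":0},{"grip":1,"dp":[0.008,-0.004,0.324],"turn":0},{"grip":1,"dp":[0.008,-0.004,0.324],"turn":0}]'
```

```text
time_s: 2.15
tool_pos: [0.4838, -0.0046, 0.0317]
tcp_rot: [3.14, 0.0, 1.571]
ft_force: [0.0, -0.7, -0.1]
grip_width: 0.0858
grasp_force: 0.0
```

```bash
python3 -m pendant '[{"grip":0.75,"dp":[0,0,0],"turn":0},{"grip":0.75,"dp":[0,0,0],"turn":0},{"grip":0.75,"dp":[0,0,0],"turn":0},{"grip":0.75,"dp":[0,0,0],"turn":0},{"grip":0.75,"dp":[0,0.02,0],"turn":0},{"grip":0.75,"dp":[0,0.04,0],"turn":0},{"grip":0.75,"dp":[0.01,0.06,0],"turn":0},{"grip":0.75,"dp":[0.01,0.08,0],"turn":0}]'
```

```text
time_s: 3.15
tool_pos: [0.5022, -0.0023, 0.033]
tcp_rot: [-3.137, 0.001, 1.571]
ft_force: [-12.2, -0.9, 16.2]
grip_width: 0.0688
grasp_force: 67.5
```

Run:
```python
from h import *
p,d=vision.get_image('side'); cv2.imwrite('pics/s2.png',cv2.resize(p[110:280,230:430,::-1],None,fx=4,fy=3.5)); print(sense()['tool_pos'],sense()['grip_width'],sense()['ft_force'])
```

```text
[ 0.50323477 -0.00223831  0.03296895] 0.06905640014111147 [-9.37203    -0.55770765 12.52243755]
```

View pics/s2.png

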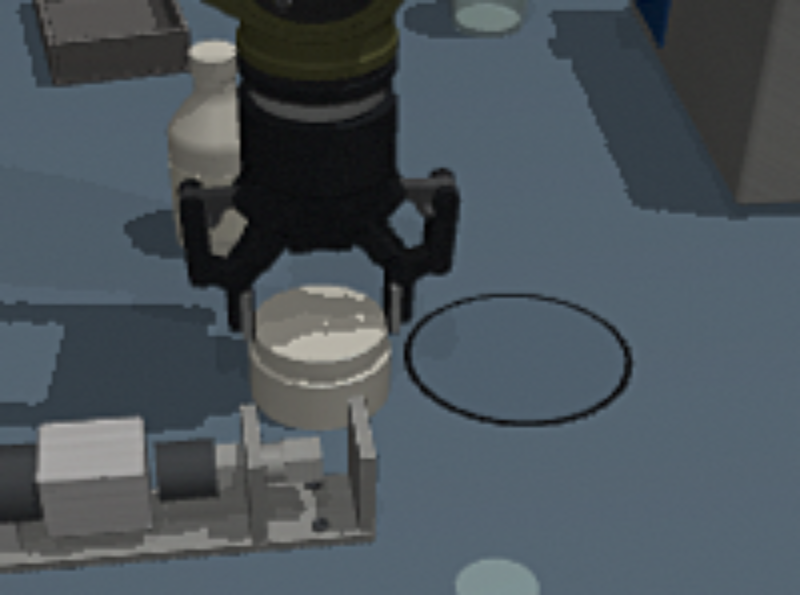

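Run:
```python
from h import *
print(plane('side',[(230+320/4,110+325/3.5),(230+256/4,110+328/3.5),(230+388/4,110+320/3.5),(230+318/4,110+288/3.5),(230+320/4,110+363/3.5)],.055))
```

```text
[[ 0.50351527 -0.00631529  0.055     ]
 [ 0.47007362 -0.00577994  0.055     ]
 [ 0.53947081 -0.00521577  0.055     ]
 [ 0.50545229  0.0288222   0.055     ]
 [ 0.50060547 -0.04018151  0.055     ]]
```

The jar is upright between the fingers, with the lid centre at (0.504,-0.006). I'll slide it the rest of the way.

```bash
python3 -m pendant '[{"grip":0.75,"dp":[0.01,0.05,0],"turn":0},{"grip":0.75,"dp":[0.02,0.11,0],"turn":0},{"grip":0.75,"dp":[0.035,0.18,0],"turn":0},{"grip":0.75,"dp":[0.05,0.25,0],"turn":0},{"grip":0.75,"dp":[0.07,0.32,0],"turn":0},{"grip":0.75,"dp":[0.08,0.39,0],"turn":0},{"grip":0.75,"dp":[0.09,0.44,0],"turn":0},{"grip":0.75,"dp":[0.09,0.44,0],"turn":0}]'
python3 - <<'E'
from h import *
p,d=vision.get_image('side'); cv2.imwrite('pics/s3.png',cv2.resize(p[110:280,230:430,::-1],None,fx=4,fy=3.5)); print(sense()['tool_pos'],sense()['grip_width'],sense()['ft_force'])
E
```

```text
time_s: 4.2
tool_pos: [0.6152, 0.0205, 0.033]
tcp_rot: [3.138, 0.0, 1.571]
ft_force: [0.6, -0.3, 5.2]
grip_width: 0.0689
grasp_force: 69.1
[0.61516431 0.02041719 0.03301682] 0.06866102027023994 [ 2.23226395 -0.06319221  4.73828236]
```

View pics/s3.png

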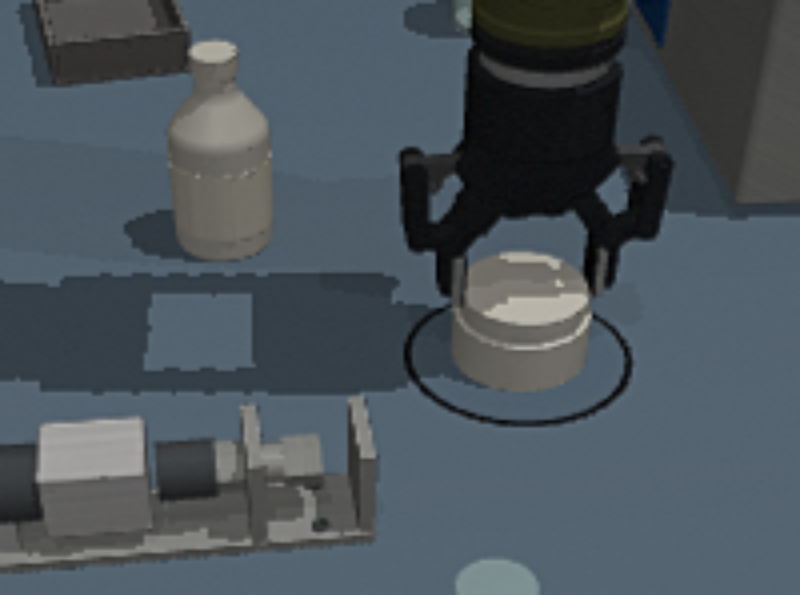

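The jar stands inside the circle, with its lid centre near (528,290) in the crop. I'll release it, rise and verify.

```bash
python3 -m pendant '[{"grip":1,"dp":[0,0,0],"turn":0},{"grip":1,"dp":[0,0,0],"turn":0},{"grip":1,"dp":[0,0,0],"turn":0},{"grip":1,"dp":[0,0,0],"turn":0},{"grip":1,"dp":[0,0,-0.1],"turn":0},{"grip":1,"dp":[0,0,-0.25],"turn":0},{"grip":1,"dp":[0,0,-0.4],"turn":0},{"grip":1,"dp":[0,0,-0.52],"turn":0}]'
python3 - <<'E'
from h import *
p,d=vision.get_image('side'); P=cloud('side',d); hs=cv2.cvtColor(p,cv2.COLOR_RGB2HSV)
m=np.zeros(d.shape,bool); m[170:230,335:385]=1; m&=(abs(P[...,2]-.055)<.006)&(hs[...,1]<60)
q=P[m]; print('jar',len(q),(q.min(0)+q.max(0))/2,q.mean(0)); (x,y),r=cv2.minEnclosingCircle(q[:,:2].astype(np.float32)); print(x,y,r)
A=np.c_[q[:,:2],np.ones(len(q))]; print('tilt',np.linalg.lstsq(A,q[:,2],rcond=None)[0]); print(sense()['time_s'],sense()['tool_pos'])
E
```

```text
time_s: 5.25
tool_pos: [0.6135, 0.0204, 0.1629]
tcp_rot: [3.14, 0.0, 1.571]
ft_force: [-0.9, -0.0, 0.3]
grip_width: 0.0852
grasp_force: 0.0
jar 599 [0.61489146 0.01904365 0.05384665] [0.61397845 0.01505323 0.05522087]
0.6149415373802185 0.01905924454331398 0.03711844980716705
tilt [0.00365118 0.02769629 0.0525622 ]
5.3 [0.61597212 0.02038605 0.16781128]
```

The jar is at (0.6145,0.018), upright and centred in the mark. Now I'll go over the head, turning by π/2.

```bash
python3 -m pendant '[{"grip":1,"dp":[-0.1,-0.1,0],"turn":0.3},{"grip":1,"dp":[-0.2,-0.2,0],"turn":0.6},{"grip":1,"dp":[-0.3,-0.3,0],"turn":0.9},{"grip":1,"dp":[-0.4,-0.4,0],"turn":1},{"grip":1,"dp":[-0.5,-0.5,0],"turn":1},{"grip":1,"dp":[-0.52,-0.52,0],"turn":1},{"grip":1,"dp":[-0.52,-0.52,0],"turn":1},{"grip":1,"dp":[-0.52,-0.52,0],"turn":1}]'
R='{"grip":1,"dp":[0,0,0],"turn":1}'
python3 -m pendant '[{"grip":1,"dp":[0,0,0],"turn":0.3},{"grip":1,"dp":[0,0,0],"turn":0.6},{"grip":1,"dp":[0,0,0],"turn":0.9},{"grip":1,"dp":[0,0,0],"turn":1},{"grip":1,"dp":[0,0,0],"turn":1},{"grip":1,"dp":[0,0,0],"turn":1},{"grip":1,"dp":[0,0,0],"turn":1},{"grip":1,"dp":[0,0,0],"turn":1}]'
python3 -m pendant '[{"grip":1,"dp":[0,0,0],"turn":0.3},{"grip":1,"dp":[0,0,0],"turn":0.6},{"grip":1,"dp":[0,0,0],"turn":0.9},{"grip":1,"dp":[0,0,0],"turn":1},{"grip":1,"dp":[0,0,0],"turn":1},{"grip":1,"dp":[0,0,0],"turn":1},{"grip":1,"dp":[0,0,0],"turn":1},{"grip":1,"dp":[0,0,0],"turn":1}]'
python3 - <<'E'
from h import *
c=vision.camera_params('wrist'); s=sense()
p,d=vision.get_image('wrist'); np.savez('w2.npz',p=p,d=d); cv2.imwrite('pics/w2.png',p[:,:,::-1]); print(s['tool_pos'],s['tcp_rot'],s['joint_pos'],c)
for n in('scene','side'):
    z=np.load(n+'0.npz')
    P=cloud(n,z['d']); P=P.reshape(-1,3)
    for x0 in(.4615,.5135):
        q=P[(abs(P[:,0]-x0)<.009)&(P[:,1]<-.08)&(P[:,1]>-.14)&(abs(P[:,2]-.0685)<.003)]
        a=np.polyfit(q[:,1],q[:,0],1); print(n,len(q),'slope dx/dy',a[0],'mid',(q.min(0)+q.max(0))/2,np.polyval(a,-.1095))
E
```

```text
time_s: 6.3
tool_pos: [0.4839, -0.109, 0.1611]
tcp_rot: [3.142, -0.0, 1.072]
ft_force: [1.0, 0.1, -0.5]
grip_width: 0.0857
grasp_force: 0.0
time_s: 7.3
tool_pos: [0.4833, -0.1095, 0.1611]
tcp_rot: [3.142, -0.0, 0.571]
ft_force: [-0.1, 0.6, -0.2]
grip_width: 0.0852
grasp_force: 0.0
time_s: 8.3
tool_pos: [0.4832, -0.1095, 0.1611]
tcp_rot: [3.142, 0.0, 0.071]
ft_force: [-0.3, -0.5, -0.3]
grip_width: 0.085
grasp_force: 0.0
[ 0.48324264 -0.10953505  0.16114343] [3.14156295e+00 3.90902563e-06 7.10364317e-02] [-3.31269056e-01 -1.78327743e-01  2.05068175e+00 -3.02252226e-05
  1.26923061e+00  1.16849982e+00] {'fov_y': 65.70646984690485, 'cx': 321.2687287187701, 'cy': 193.92423913476654, 'eye': array([ 0.55460084, -0.10397867,  0.31313804]), 'rotation': array([ 2.85654021e+00,  2.52766438e-04, -1.49964925e+00])}
scene 87 slope dx/dy -0.017423483522244758 mid [ 0.46108638 -0.10975058  0.06761093] 0.4613485558262881
scene 92 slope dx/dy -0.020567155844475236 mid [ 0.51265363 -0.10812879  0.067329  ] 0.5131407971063418
side 81 slope dx/dy -0.03408392466668139 mid [ 0.46192796 -0.10936262  0.06843195] 0.46193891758696687
side 83 slope dx/dy -0.01916784766694072 mid [ 0.51373242 -0.10734488  0.06804482] 0.513856078866334
```

View pics/w2.png

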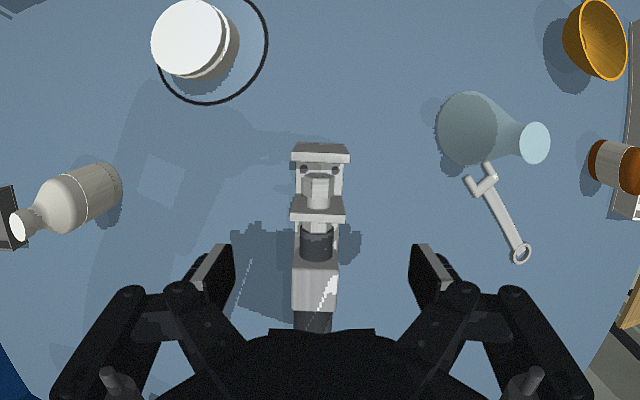

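The wrist view shows the bracket straight along the image, with the far plate at row 152, the head at (318,190) and the near plate at row 210. The fingers straddle it, and the flask and bottle are well clear. The head is at (0.4846,-0.109) and the bracket yaw is about 0.02. I'll descend with the fingers open.

```bash
python3 -m pendant '[{"grip":1,"dp":[0.005,-0.003,0.05],"turn":0.1},{"grip":1,"dp":[0.005,-0.003,0.12],"turn":0.1},{"grip":1,"dp":[0.005,-0.003,0.2],"turn":0.1},{"grip":1,"dp":[0.005,-0.003,0.28],"turn":0.1},{"grip":1,"dp":[0.005,-0.003,0.35],"turn":0.1},{"grip":1,"dp":[0.005,-0.003,0.4],"turn":0.1},{"grip":1,"dp":[0.005,-0.003,0.44],"turn":0.1},{"grip":1,"dp":[0.005,-0.003,0.44],"turn":0.1}]'
```

```text
time_s: 9.35
tool_pos: [0.484, -0.1085, 0.0503]
tcp_rot: [-3.141, 0.001, 0.021]
ft_force: [-0.7, 0.3, 0.5]
grip_width: 0.0853
grasp_force: 0.0
```

```bash
python3 -m pendant '[{"grip":0,"dp":[0,0,0],"turn":0},{"grip":0,"dp":[0,0,0],"turn":0},{"grip":0,"dp":[0,0,0],"turn":0},{"grip":0,"dp":[0,0,0],"turn":0},{"grip":0,"dp":[0,0,0],"turn":0},{"grip":0,"dp":[0,0,0],"turn":0},{"grip":0,"dp":[0,0,0],"turn":0},{"grip":0,"dp":[0,0,0],"turn":0}]'
python3 -m pendant '[{"grip":0,"dp":[0,0,0],"turn":0},{"grip":0,"dp":[0,0,0],"turn":0},{"grip":0,"dp":[0,0,0],"turn":0},{"grip":0,"dp":[0,0,0],"turn":0},{"grip":0,"dp":[0,0,0],"turn":0},{"grip":0,"dp":[0,0,0],"turn":0},{"grip":0,"dp":[0,0,0],"turn":0},{"grip":0,"dp":[0,0,0],"turn":0}]'
python3 - <<'E'
from h import *
p,d=vision.get_image('scene'); cv2.imwrite('pics/s4.png',cv2.resize(p[150:290,200:390,::-1],None,fx=4,fy=4)); print(sense()['ft_force'],sense()['ft_torque'])
E
```

```text
time_s: 10.35
tool_pos: [0.4844, -0.1087, 0.0511]
tcp_rot: [-3.142, 0.0, 0.021]
ft_force: [0.6, -0.0, -0.5]
grip_width: 0.0001
grasp_force: 0.0
time_s: 11.35
tool_pos: [0.4844, -0.1087, 0.0511]
tcp_rot: [-3.142, -0.0, 0.021]
ft_force: [0.6, 0.3, 0.9]
grip_width: 0.0001
grasp_force: 0.0
[ 0.30414012 -0.43308996 -1.17664859] [-0.04240322 -0.00228836  0.02637048]
```

View pics/s4.png

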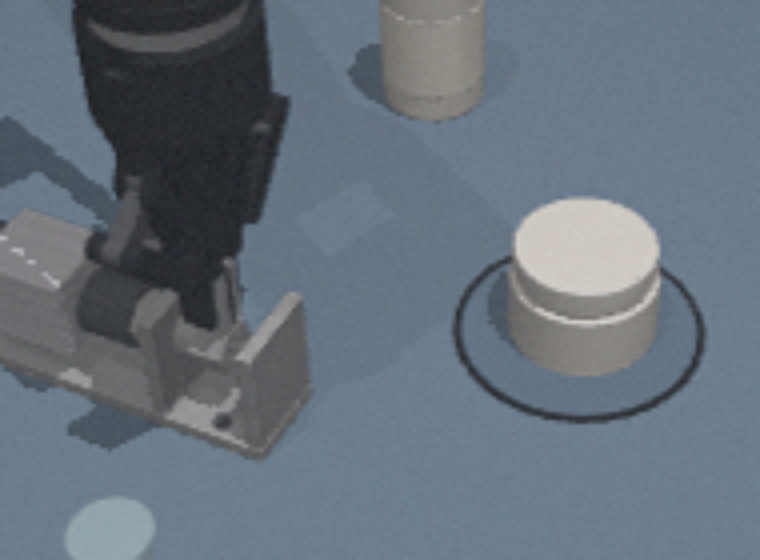

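The crop shows the jar well inside the circle. The gripper reads a width of 0, so the fingers shut without the head between them; the tips appear near (210,325) in the crop, above the head. I'll measure where the tips are.

Run:
```python
from h import *
p,d=vision.get_image('scene'); P=cloud('scene',d)
for v in range(214,246,2):
    print(v,[tuple(np.round(P[v,u]*1000).astype(int)) if d[v,u]>0 else None for u in range(246,266,3)])
cv2.imwrite('pics/s5.png',cv2.resize(p[195:265,220:290,::-1],None,fx=8,fy=8,interpolation=cv2.INTER_CUBIC))
```

```text
214 [(np.int64(486), np.int64(-127), np.int64(114)), (np.int64(491), np.int64(-124), np.int64(114)), (np.int64(495), np.int64(-121), np.int64(113)), (np.int64(495), np.int64(-114), np.int64(107)), (np.int64(496), np.int64(-105), np.int64(100)), (np.int64(433), np.int64(-15), np.int64(0)), (np.int64(439), np.int64(-12), np.int64(0))]
216 [(np.int64(497), np.int64(-140), np.int64(125)), (np.int64(490), np.int64(-124), np.int64(108)), (np.int64(494), np.int64(-121), np.int64(108)), (np.int64(497), np.int64(-116), np.int64(105)), (np.int64(495), np.int64(-105), np.int64(95)), (np.int64(437), np.int64(-21), np.int64(1)), (np.int64(441), np.int64(-15), np.int64(-3))]
218 [(np.int64(496), np.int64(-140), np.int64(120)), (np.int64(496), np.int64(-132), np.int64(113)), (np.int64(496), np.int64(-124), np.int64(107)), (np.int64(496), np.int64(-116), np.int64(100)), (np.int64(495), np.int64(-106), np.int64(91)), (np.int64(439), np.int64(-25), np.int64(-1)), (np.int64(445), np.int64(-21), np.int64(-1))]
220 [(np.int64(496), np.int64(-141), np.int64(116)), (np.int64(497), np.int64(-134), np.int64(
[... 3448 characters left out ...]
t64(516), np.int64(-125), np.int64(62))]
242 [(np.int64(466), np.int64(-115), np.int64(24)), (np.int64(466), np.int64(-107), np.int64(16)), (np.int64(466), np.int64(-98), np.int64(8)), (np.int64(489), np.int64(-117), np.int64(37)), (np.int64(492), np.int64(-113), np.int64(34)), (np.int64(513), np.int64(-130), np.int64(60)), (np.int64(517), np.int64(-126), np.int64(58))]
244 [(np.int64(465), np.int64(-115), np.int64(18)), (np.int64(463), np.int64(-104), np.int64(7)), (np.int64(469), np.int64(-102), np.int64(7)), (np.int64(473), np.int64(-99), np.int64(6)), (np.int64(479), np.int64(-97), np.int64(8)), (np.int64(512), np.int64(-130), np.int64(55)), (np.int64(517), np.int64(-128), np.int64(54))]
```

View pics/s5.png

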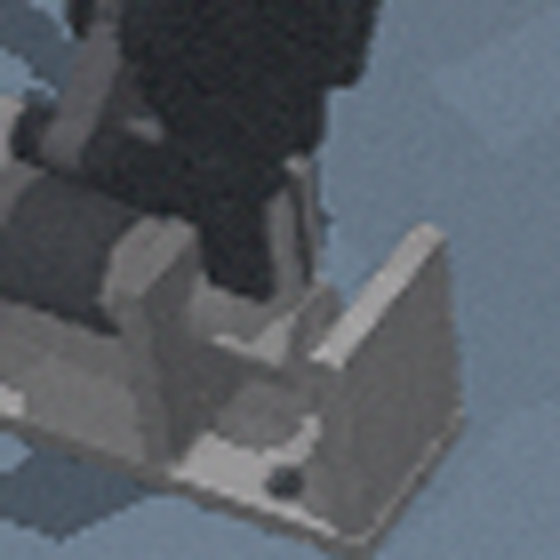

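The near finger's dark tip ends at about z 0.066, just above the head's top at 0.057, even though the reported TCP z is 0.051. That doesn't match the stated 25 mm tip extent, so I'll check it from the side camera and the sensed joints before going lower.

Run:
```python
from h import *
for n in('scene','side'):
    p,d=vision.get_image(n); P=cloud(n,d); g=p.max(2)
    m=(d>0)&(abs(P[...,0]-.484)<.014)&(P[...,1]<-.095)&(P[...,1]>-.14)&(P[...,2]>.03)&(P[...,2]<.12)
    for lo in range(40,116,6):
        q=m&(P[...,2]*1e3>=lo)&(P[...,2]*1e3<lo+6)
        if q.sum(): print(n,lo,q.sum(),'bright',int(np.median(g[q])),'x',np.percentile(P[q][:,0],[5,95]).round(3),'y',np.percentile(P[q][:,1],[5,95]).round(3))
s=sense(); print(s['tool_pos'],s['joint_pos'],s['grip_width'],s['time_s'])
```

```text
scene 40 27 bright 96 x [0.471 0.493] y [-0.121 -0.097]
scene 46 56 bright 106 x [0.473 0.493] y [-0.122 -0.101]
scene 52 48 bright 103 x [0.472 0.493] y [-0.119 -0.103]
scene 58 4 bright 95 x [0.489 0.492] y [-0.116 -0.111]
scene 64 27 bright 78 x [0.482 0.495] y [-0.122 -0.106]
scene 70 30 bright 52 x [0.479 0.494] y [-0.124 -0.106]
scene 76 41 bright 57 x [0.478 0.494] y [-0.124 -0.103]
scene 82 32 bright 59 x [0.482 0.495] y [-0.124 -0.101]
scene 88 28 bright 71 x [0.488 0.496] y [-0.124 -0.106]
scene 94 19 bright 77 x [0.49  0.495] y [-0.124 -0.102]
scene 100 22 bright 49 x [0.492 0.497] y [-0.133 -0.099]
scene 106 55 bright 48 x [0.479 0.497] y [-0.136 -0.099]
scene 112 67 bright 49 x [0.475 0.496] y [-0.137 -0.1  ]
side 40 18 bright 61 x [0.471 0.494] y [-0.121 -0.118]
side 46 38 bright 104 x [0.471 0.494] y [-0.122 -0.117]
side 52 63 bright 93 x [0.471 0.492] y [-0.119 -0.107]
side 58 5 bright 74 x [0.478 0.492] y [-0.116 -0.113]
side 64 12 bright 65 x [0.475 0.495] y [-0.122 -0.115]
side 70 30 bright 23 x [0.475 0.494] y [-0.124 -0.114]
side 76 21 bright 20 x [0.474 0.494] y [-0.124 -0.115]
side 82 26 bright 19 x [0.475 0.494] y [-0.124 -0.116]
side 88 13 bright 17 x [0.48  0.491] y [-0.125 -0.121]
side 106 10 bright 22 x [0.473 0.491] y [-0.139 -0.113]
side 112 4 bright 10 x [0.473 0.474] y [-0.137 -0.124]
[ 0.48443926 -0.1086808   0.05112989] [-3.28863523e-01 -4.15337296e-02  2.12831816e+00  6.55060799e-06
  1.05479028e+00  1.22107452e+00] -2.939291705167039e-06 11.55
```

Both cameras agree: the shut tips end at z ≈0.064, centred at x 0.4845 and y -0.109. The tips are therefore about 38 mm higher than the reported pose implies, so I trust the images. I'll open, go 34 mm lower and close again.

```bash
python3 -m pendant '[{"grip":1,"dp":[0,0,0],"turn":0},{"grip":1,"dp":[0,0,0],"turn":0},{"grip":1,"dp":[0,0,0],"turn":0},{"grip":1,"dp":[0,0,0],"turn":0},{"grip":1,"dp":[0,0,0.04],"turn":0},{"grip":1,"dp":[0,0,0.08],"turn":0},{"grip":1,"dp":[0,0,0.11],"turn":0},{"grip":1,"dp":[0,0,0.136],"turn":0}]'
```

```text
time_s: 12.55
tool_pos: [0.4841, -0.1086, 0.0162]
tcp_rot: [-3.141, 0.001, 0.021]
ft_force: [0.3, 0.0, -0.4]
grip_width: 0.0855
grasp_force: 0.0
```

```bash
python3 -m pendant '[{"grip":0,"dp":[0,0,0],"turn":0},{"grip":0,"dp":[0,0,0],"turn":0},{"grip":0,"dp":[0,0,0],"turn":0},{"grip":0,"dp":[0,0,0],"turn":0},{"grip":0,"dp":[0,0,0],"turn":0},{"grip":0,"dp":[0,0,0],"turn":0},{"grip":0,"dp":[0,0,0],"turn":0},{"grip":0,"dp":[0,0,0],"turn":0}]'
```

```text
time_s: 13.55
tool_pos: [0.4848, -0.1072, 0.0175]
tcp_rot: [-3.139, -0.001, 0.02]
ft_force: [1.7, 6.5, 1.9]
grip_width: 0.0235
grasp_force: 58.7
```

The head is gripped: width 23.5 mm (the flats are 24) at 59 N. I'll hold while the nut runs.

```bash
python3 -m pendant '[{"grip":0,"dp":[0,0,0],"turn":0},{"grip":0,"dp":[0,0,0],"turn":0},{"grip":0,"dp":[0,0,0],"turn":0},{"grip":0,"dp":[0,0,0],"turn":0},{"grip":0,"dp":[0,0,0],"turn":0},{"grip":0,"dp":[0,0,0],"turn":0},{"grip":0,"dp":[0,0,0],"turn":0},{"grip":0,"dp":[0,0,0],"turn":0}]'
python3 -m pendant '[{"grip":0,"dp":[0,0,0],"turn":0},{"grip":0,"dp":[0,0,0],"turn":0},{"grip":0,"dp":[0,0,0],"turn":0},{"grip":0,"dp":[0,0,0],"turn":0},{"grip":0,"dp":[0,0,0],"turn":0},{"grip":0,"dp":[0,0,0],"turn":0},{"grip":0,"dp":[0,0,0],"turn":0},{"grip":0,"dp":[0,0,0],"turn":0}]'
python3 -m pendant '[{"grip":0,"dp":[0,0,0],"turn":0},{"grip":0,"dp":[0,0,0],"turn":0},{"grip":0,"dp":[0,0,0],"turn":0},{"grip":0,"dp":[0,0,0],"turn":0},{"grip":0,"dp":[0,0,0],"turn":0},{"grip":0,"dp":[0,0,0],"turn":0},{"grip":0,"dp":[0,0,0],"turn":0},{"grip":0,"dp":[0,0,0],"turn":0}]'
python3 -m pendant '[{"grip":0,"dp":[0,0,0],"turn":0},{"grip":0,"dp":[0,0,0],"turn":0},{"grip":0,"dp":[0,0,0],"turn":0},{"grip":0,"dp":[0,0,0],"turn":0},{"grip":0,"dp":[0,0,0],"turn":0},{"grip":0,"dp":[0,0,0],"turn":0},{"grip":0,"dp":[0,0,0],"turn":0},{"grip":0,"dp":[0,0,0],"turn":0}]'
python3 - <<'E'
from h import *
p,d=vision.get_image('scene'); cv2.imwrite('pics/s6.png',cv2.resize(p[180:270,210:390,::-1],None,fx=4,fy=4,interpolation=cv2.INTER_CUBIC)); s=sense();print(s['ft_force'],s['ft_torque'])
E
```

```text
time_s: 14.55
tool_pos: [0.4848, -0.1072, 0.0175]
tcp_rot: [-3.139, -0.001, 0.02]
ft_force: [0.5, 6.2, 0.7]
grip_width: 0.0237
grasp_force: 58.7
time_s: 15.55
tool_pos: [0.4848, -0.1072, 0.0175]
tcp_rot: [-3.139, -0.001, 0.02]
ft_force: [0.9, 6.0, 1.5]
grip_width: 0.0234
grasp_force: 58.7
time_s: 16.55
tool_pos: [0.4848, -0.1072, 0.0175]
tcp_rot: [-3.139, -0.001, 0.02]
ft_force: [1.5, 6.5, 0.9]
grip_width: 0.0235
grasp_force: 58.7
time_s: 17.55
tool_pos: [0.4848, -0.1072, 0.0175]
tcp_rot: [-3.139, -0.001, 0.02]
ft_force: [0.8, 7.0, 1.1]
grip_width: 0.0238
grasp_force: 58.7
[0.61802566 6.14379873 1.58861086] [ 1.06733227 -0.09085332  0.02916177]
```

View pics/s6.png

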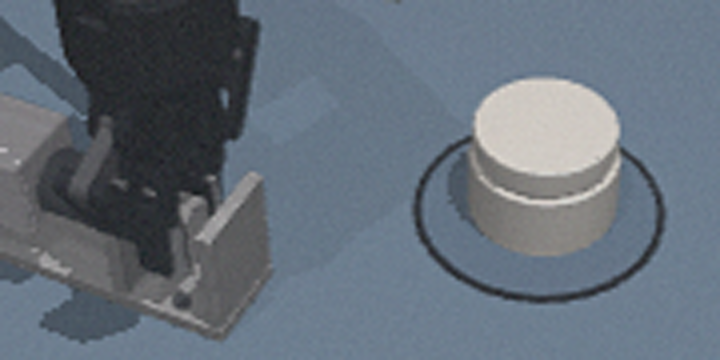

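The fingers are down in the gap with the head end visible between the pads at (190,215). The jar stands inside the circle at (545,165). I'll hold a little over 4 s more, for about 9 s in all against the 5.7 s needed.

```bash
python3 -m pendant '[{"grip":0,"dp":[0,0,0],"turn":0},{"grip":0,"dp":[0,0,0],"turn":0},{"grip":0,"dp":[0,0,0],"turn":0},{"grip":0,"dp":[0,0,0],"turn":0},{"grip":0,"dp":[0,0,0],"turn":0},{"grip":0,"dp":[0,0,0],"turn":0},{"grip":0,"dp":[0,0,0],"turn":0},{"grip":0,"dp":[0,0,0],"turn":0}]' >/dev/null
python3 -m pendant '[{"grip":0,"dp":[0,0,0],"turn":0},{"grip":0,"dp":[0,0,0],"turn":0},{"grip":0,"dp":[0,0,0],"turn":0},{"grip":0,"dp":[0,0,0],"turn":0},{"grip":0,"dp":[0,0,0],"turn":0},{"grip":0,"dp":[0,0,0],"turn":0},{"grip":0,"dp":[0,0,0],"turn":0},{"grip":0,"dp":[0,0,0],"turn":0}]' >/dev/null
python3 -m pendant '[{"grip":0,"dp":[0,0,0],"turn":0},{"grip":0,"dp":[0,0,0],"turn":0},{"grip":0,"dp":[0,0,0],"turn":0},{"grip":0,"dp":[0,0,0],"turn":0},{"grip":0,"dp":[0,0,0],"turn":0},{"grip":0,"dp":[0,0,0],"turn":0},{"grip":0,"dp":[0,0,0],"turn":0},{"grip":0,"dp":[0,0,0],"turn":0}]' >/dev/null
python3 -m pendant '[{"grip":0,"dp":[0,0,0],"turn":0},{"grip":0,"dp":[0,0,0],"turn":0},{"grip":0,"dp":[0,0,0],"turn":0},{"grip":0,"dp":[0,0,0],"turn":0},{"grip":0,"dp":[0,0,0],"turn":0},{"grip":0,"dp":[0,0,0],"turn":0},{"grip":0,"dp":[0,0,0],"turn":0},{"grip":0,"dp":[0,0,0],"turn":0}]'
python3 -c "
from rig import finish_job; print(finish_job())"
```

```text
time_s: 21.6
tool_pos: [0.4848, -0.1072, 0.0175]
tcp_rot: [-3.139, -0.001, 0.02]
ft_force: [1.0, 6.3, 1.3]
grip_width: 0.0237
grasp_force: 58.7
the job is handed in; nothing more can be done
None
```

I handed the job in at 21.6 s with the jar standing in the circle and the head still gripped (23.7 mm opening, 59 N, held just over 8 s); the nut's turn wasn't read directly, but at about 0.55 rad/s that is roughly 4.4 rad, and no verdict came back.

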